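# Feed a rack of raisin boxes through the packing chute past its sprung gate

### The arm

A 6-joint arm with a two-finger parallel gripper is mounted at the origin on the work surface. World frame = base frame: x ahead of the robot, y to its left, z up, the work surface at z = 0. Lengths are in m, angles in rad, forces in N, time in s.
With the tool pointing down it reaches from about 0.325 to 0.775 m from the base axis. Payload 9.3 kg.
Tool frame: the origin (TCP) lies at the very end of the fingers, on their centre line; the grasp point (between the pads) lies 19 mm behind it; z points along the fingers, y is the line along which they close (so a half turn about z gives the same grasp; the last joint's range is limited). The gripper opens to 85 mm and grips with 20 to 120 N. Pads are 22 mm wide; open, the fingers measure 114 mm over their backs; the gripper's body (76 mm by 85 mm) begins 54 mm behind the grasp point. The pads swing forward as they close: fully open they stand 13 mm farther back than shut.
Start: joints at [-1.398, 0.259, 0.021, 1.334, 0, 1.418], TCP at [0.176, -0.521, 0.231] pointing down, gripper open.
Joint ranges: [-3.04, 3.04], [-0.91, 1.82], [-1.04, 1.36], [-1.92, 1.95], [-1.52, 1.45], [-3.14, 3.14]. Speed limits (rad/s): [2.22, 2.22, 2.79, 3.14, 3.14, 3.14].

### API

Orientations are given as a unit quaternion [x, y, z, w].
In Python, from workcell import env gives the robot as it stands.
- The arm moves only by the tool apply_moves, never from a script. Its argument "rows" is a list of rows, each a list of 3 entries, a list of its own where there are three numbers: the shift along the tool's x, y, z in mm, then the turn, a rotation vector about the tool's x, y, z in degrees, then the closure in counts, from 0 (fully open) to 255 (shut). In form: [[[x, y, z], [rx, ry, rz], fingers], ...]. A call has 1 to 12 rows; each row shifts and turns the commanded pose from where the row before left it, along the tool's axes as they then stand; what a row does not reach is not made up. A row lasts 1/12 s, in which the tool goes at most 41.7 mm and 7.16 degrees, less where a joint would pass 70% of its speed; a pose out of reach is approached as far as the arm can. A call with a gripper value outside its range is refused whole. The fingers move at their own pace and stop on an object; the grip force is fixed at half the most. Time passes only in rows, so rows that do not move let the fingers close. It gives the time, the measured TCP pose, the force, the opening and the grip force at its end, in the units of the state.
- env.get_obs(): the state, without advancing time (a new reading comes with each control period).
- env.grab_frame(name): name is "side" or "top" or "wrist"; returns a dict with "image" (384x512x3 uint8, red, green, blue), "fx", "fy", "cx", "cy" (pixels), "k1" (the pictures are not rectified: a ray, as slopes to the right and down, at radius r is drawn at 1 + k1 r^2 times it, then the intrinsics apply), "world_from_camera" (4x4, takes a point from camera to world coordinates); the wrist camera has in their place "T_tool_cam" (4x4, takes a point from camera to tool coordinates, whose origin is the TCP and whose axes are the flange's). Camera axes: x right, y down, z forward; pixel columns grow to the right and rows downward; lengths in m; the calibration is good to about 2 mm. A picture is of the moment at which its call begins: read the wrist's pose just before it. There is no depth.
- env.finish_job(): hands the job in; it is judged then, once.
The state is a dict: "t": time; "q": joint angles; "qd": joint speeds; "joint_torque": joint torques, N m; "tool_pos": TCP position; "tool_rot": TCP orientation; "force": force on the tool from outside, world axes, zero at the start; "moment": the same for the moment, N m; "gripper_width": finger opening in m; "grip_force": force on a finger pad.
Only numpy, scipy, OpenCV 4.12 (cv2) and the standard library are available. Lean on these libraries where they do the work, as an engineer would, in place of code of your own. Each camera call takes 0.05 s, during which the arm holds its last target. There are 200 camera calls.

### The job

Press the yellow paddle beside the chute right down with one fingertip to drop the red gate, and while keeping it down push the blue rack of raisin boxes along the chute with the other finger until the whole rack is past the gate. Then let go and move clear so that the gate springs up shut behind the rack. The gate must never press on the rack, the rack is only pushed along the chute, never lifted or tipped, and the other things on the table are left alone.

Things in the scene. Friction and masses are not known exactly. Their poses are not given: they have to be found in the camera images.
- chute: Fixed white chute; the rack travels along its +x. Origin on the table, on the centre line, at the gate. Runs from x = -250 mm (open end) to +160 mm (end plate 6 mm thick, top z = 90 mm). Channel floor z = 45 mm, channel y = -39 to +39 mm; aluminium walls 4 mm thick, top z = 75 mm. 9 mm slot at x = 0 for the gate. Gate hinge parallel to x at y = 160, z = 45 mm, bearing blocks up to z = 53 mm.
- rack: Loose blue rack with eight upright raisin boxes, one piece: 110 mm long (x), 66 wide, 49 high, blue part 30 high with flat ends (boxes stand back 3 mm), about 0.3 kg. Origin: centre of underside. Starts in the channel, x along the chute, centre 80 to 120 mm before the gate. It has passed when its centre is over 65 mm beyond the gate; it meets the end plate at 105 mm.
- paddle_mid (a point): Middle of the top of the yellow paddle, which is 320 mm long, 6 mm thick, from chute x = -240 to +80 mm and y = 56 to 105 mm; this point at x = -80, y = 80 mm. Released, the paddle slopes up towards the channel, top z = 69 mm here. At gate 0.21 it is level, top z = 53 mm (8 mm above the channel floor). A fingertip may press anywhere on it and slide along it at constant height.
- flap: The whole hinged gate: yellow paddle, hinge tube and red blade in one piece. Origin on the hinge line at chute x = 0, y = 160, z = 45 mm; axes as the chute at gate 0. The blade, 5 mm thick, stands across the channel at chute x = 0, its top 24 to 38 mm above the floor, and sinks through the floor when the paddle is pressed. A rack pushed against it cannot open it.
- gate (a joint): Angle of the hinged gate (rad): 0 released, gate up and shut; grows as the paddle is pressed down (the paddle sinks about 8 mm for each 0.1 rad at y = 80 mm). At 0.21 the blade is 2 mm below the channel floor; hard stop at 0.27. A spring returns it: at the paddle's middle about 3 N to begin, about 6 N when down.
- can: Bystander: food tin with a green label, diameter 66 mm, 100 mm high, beyond the chute's far end; origin at the centre of its underside.
- bar_box: Bystander: white and black snack bar box, 100 x 50 x 35 mm high, on the table on the -y side of the chute; origin at the centre of its underside.
- raisin_box: Bystander: single red and white raisin box, 50 x 32 mm, 70 mm high, on the table on the -y side of the chute; origin at the centre of its underside.

How it is judged:
On the way, in this order (a step that is already met when the one before it is completed fails the run):
1. a finger holds the paddle down, gate open, with the rack still before the gate (value of joint gate above 0.19 rad and contact force between the fingers and flap above 0.5 N and x of rack in the frame of chute below -0.05 m), for 0.2 s.
2. the rack is half-way past the gate while a finger still holds the paddle down (value of joint gate above 0.19 rad and contact force between the fingers and flap above 0.5 N and x of rack in the frame of chute between 0 and 0.065 m), for 0.1 s.
At the end, for the whole second after the job is handed in: The rack stands flat and still on the channel floor, wholly past the gate (its centre at least 65 mm beyond the gate), and the gate has sprung back up (within 0.04 rad of shut) (x of rack in the frame of chute between 0.065 and 0.115 m and y of rack in the frame of chute between -0.015 and 0.015 m and z of rack in the frame of chute between 0.04 and 0.05 m and angle between rack's own z axis and vertical below 0.06 rad and value of joint gate below 0.04 rad and linear speed of rack below 0.02 m/s); the robot touches nothing.
It fails at once if the gate pressed on the rack (rack rammed into it, or gate let up under the rack) with more than 1.5 N (contact force between flap and rack above 1.5 N).
It fails at once if the rack was lifted more than 10 mm off the channel floor or tipped (z of rack in the frame of chute above 0.055 m or angle between rack's own z axis and vertical above 0.2 rad).
It fails at once if a bystander was shifted more than 15 mm or tipped (distance of any of can, bar_box, raisin_box from where it was at the start of the episode above 0.015 m or angle between any of can, bar_box, raisin_box's own z axis and vertical above 0.3 rad).
It also fails if it takes over 48 s, if anything falls off the work surface, if the arm or the gripper's body presses on something with over 40 N, if the wrist force passes 120 N, or if a joint passes its speed limit or range.

## Working session

There is one attempt and no reset: what is moved stays moved. The work goes in short steps, Python scripts to look and compute and a tool call to move; the robot and the scene stay as the last step left them, time stands still between calls to the robot, and variables do not carry over. Pictures are saved under pics/ and viewed, at most 10 in all, crops included, and the job is handed in when it is done.

Besides the shell and the picture viewer there is one more tool, called after "Emit:" in YAML: its name, and indented under it one key for each argument. apply_moves: Moves the arm, as the interface text tells. Its arguments: {"type":"object","properties":{"rows":{"type":"array"}},"required":["rows"]}

```bash
ls; mkdir -p pics
python3 - <<'E'
from workcell import env
import cv2,json,numpy as np
np.set_printoptions(suppress=True,precision=4)
o=env.get_obs();print(o)
for n in("top","side"):
    f=env.grab_frame(n);cv2.imwrite(f"pics/{n}0.png",f["image"][:,:,::-1])
    print(n,{k:v for k,v in f.items() if k!="image"})
    np.save(f"pics/{n}0.npy",f,allow_pickle=True)
f=env.grab_frame("wrist");print({k:v for k,v in f.items() if k!="image"})
E
```

```text
pics
{'t': 0.0, 'q': array([-1.3976,  0.2592,  0.0208,  1.3337,  0.    ,  1.4182]), 'qd': array([ 0.0001,  0.0009,  0.0012,  0.0018, -0.0016,  0.0006]), 'joint_torque': array([  0.0001, -55.564 ,  34.4526,   0.0136,  -0.0001,   0.    ]), 'tool_pos': array([ 0.176 , -0.5208,  0.2307]), 'tool_rot': array([ 0.9868,  0.1622,  0.    , -0.0007]), 'force': array([ 0.1852, -0.1307,  0.4917]), 'moment': array([-0.0047,  0.0303,  0.0428]), 'grip_force': 0.0, 'gripper_width': 0.08545214174809997}
top {'fx': 453.2065855850525, 'fy': 453.2065855850525, 'cx': 262.4434654021022, 'cy': 192.60493482490818, 'k1': -0.1348279488314086, 'world_from_camera': array([[ 0.0281, -0.9968,  0.0742,  0.4668],
       [-0.9992, -0.0301, -0.0266, -0.0327],
       [ 0.0288, -0.0734, -0.9969,  0.8815],
       [ 0.    ,  0.    ,  0.    ,  1.    ]])}
side {'fx': 356.48688963475917, 'fy': 356.48688963475917, 'cx': 255.25271257921037, 'cy': 190.7103008229922, 'k1': -0.0831663492362128, 'world_from_camera': array([[ 0.8878, -0.2916,  0.356 ,  0.2853],
       [-0.4598, -0.5922,  0.6617, -0.5318],
       [ 0.0179, -0.7512, -0.6598,  0.5667],
       [ 0.    ,  0.    ,  0.    ,  1.    ]])}
{'fx': 273.9385276380182, 'fy': 273.9385276380182, 'cx': 252.27179008291904, 'cy': 191.7077949862345, 'k1': -0.008133786091246768, 'T_tool_cam': array([[-0.0002, -0.9579, -0.2872,  0.0745],
       [ 1.    ,  0.0002, -0.0014,  0.0001],
       [ 0.0014, -0.2872,  0.9579, -0.143 ],
       [ 0.    ,  0.    ,  0.    ,  1.    ]])}
```

View pics/top0.png

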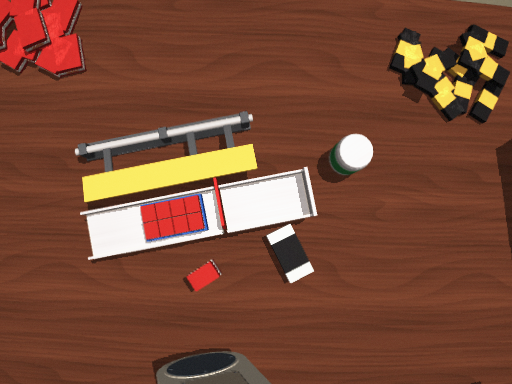

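View pics/side0.png

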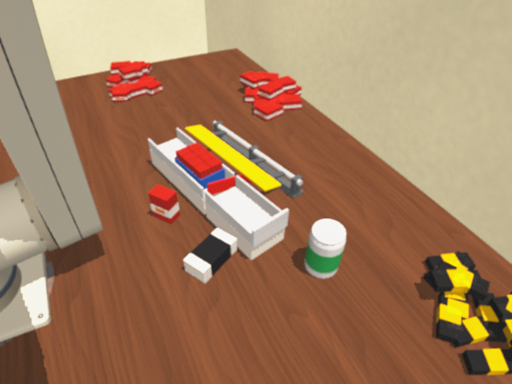

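The top view shows chute +x running image-right (gate at about (219,205), open end at about (88,235), end plate at about (310,192)). The yellow paddle spans (84–256, 147–200), and the rack is at about (173,217). The bar box and raisin box are below the chute and the can is on the right. In the side view the gripper is out of sight and nothing blocks the chute.

```bash
cat > h.py <<'E'
import numpy as np,cv2
def ray(f,px):
    s=np.asarray(px,float).reshape(-1,2); d=(s-[f["cx"],f["cy"]])/[f["fx"],f["fy"]]
    u=d.copy()
    for _ in range(20): u=d/(1+f["k1"]*(u**2).sum(1,keepdims=True))
    T=f["world_from_camera"]; return T[:3,3],np.c_[u,np.ones(len(u))]@T[:3,:3].T
def onz(f,px,z):
    o,d=ray(f,px); return (o+d*((z-o[2])/d[:,2])[:,None])[:,:2] if np.ndim(z)==0 else (o+d*((np.asarray(z)-o[2])/d[:,2])[:,None])[:,:2]
def big(m):
    c=max(cv2.findContours(m.astype(np.uint8),cv2.RETR_EXTERNAL,cv2.CHAIN_APPROX_NONE)[0],key=cv2.contourArea);return c
E
cat > m.py <<'E'
from h import *
import sys
np.set_printoptions(suppress=True,precision=4)
for n in("top","side"):
    f=np.load(f"pics/{n}0.npy",allow_pickle=True).item()
    im=f["image"]; hsv=cv2.cvtColor(im,cv2.COLOR_RGB2HSV); H,S,V=[hsv[...,i].astype(int) for i in range(3)]
    roi=np.zeros(H.shape,bool)
    if n=="top": roi[100:270,70:320]=1
    else: roi[110:200,140:300]=1
    y=big((H>22)&(H<35)&(S>150)&(V>120)&roi)
    q=cv2.boxPoints(cv2.minAreaRect(y)); ap=cv2.approxPolyDP(y,4,True)[:,0]
    print(n,"yellow quad",ap.tolist())
    if n=="top":
        # match: left=-240,right=80; up = y105,z.064; low= y56,z.074
        c=ap.astype(float); 
        key=[c[np.argmin(c@v)] for v in ([1,.3],[1,-1.],[-1,.3],[-1,-1.])]
        cc=np.array([[-240,105],[-240,56],[80,105],[80,56]])/1e3
        # pick extremes: TL,BL,TR,BR
        key=[c[np.argmin(c@[1,1])],c[np.argmin(c@[1,-1])],c[np.argmin(c@[-1,1])],c[np.argmin(c@[-1,-1])]]
        w=onz(f,key,[.064,.074,.064,.074])
        print(key,w)
        mc,mw=cc.mean(0),w.mean(0); a=((cc-mc)@[1,1j]).conj()@((w-mw)@[1,1j]); th=np.angle(a)
        R=np.array([[np.cos(th),-np.sin(th)],[np.sin(th),np.cos(th)]]);t=mw-R@mc
        print("theta deg",np.degrees(th),"origin",t,"resid mm",1e3*(w-(cc@R.T+t)))
        np.savez("ch.npz",R=R,t=t)
    ch=np.load("ch.npz");R,t=ch["R"],ch["t"]
    red=((H<6)|(H>174))&(S>150)&(V>70)
    r=np.zeros_like(roi)
    if n=="top": r[190:245,130:212]=1
    else: r[140:178,170:225]=1
    rr=big(cv2.morphologyEx((red&r).astype(np.uint8),cv2.MORPH_CLOSE,np.ones((5,5))))
    P=(onz(f,rr[:,0],.094)-t)@R
    print("boxes tops chute x,y",P.min(0),P.max(0),"cen",np.array(cv2.minAreaRect(P.astype(np.float32))[0]))
    b=big((H>100)&(H<130)&(S>150)&(V>50)&roi);P=(onz(f,b[:,0],.075)-t)@R;print("blue at .075",P.min(0),P.max(0))
    # check wall tops: white pixels
    wm=big((S<60)&(V>120)&roi);P=(onz(f,wm[:,0],.075)-t)@R;print("white",P.min(0),P.max(0))
for x,y in((-200,40),(-100,40),(25,40)): print((x,y),R@[x/1e3,y/1e3]+t,np.hypot(*(R@[x/1e3,y/1e3]+t)))
E
python3 m.py
```

```text
top yellow quad [[252, 144], [82, 177], [84, 200], [255, 168]]
[array([ 82., 177.]), array([ 84., 200.]), array([252., 144.]), array([255., 168.])] [[ 0.5463  0.2772]
 [ 0.5038  0.2672]
 [ 0.616  -0.033 ]
 [ 0.5707 -0.0397]]
theta deg -77.55510014104692 origin [0.4978 0.0224] resid mm [[-2.33   -2.2468]
 [ 2.9864 -1.6645]
 [-1.6246  0.024 ]
 [ 0.9682  3.8873]]
boxes tops chute x,y [-0.134  -0.0311] [-0.0306  0.0275] cen [-0.0823 -0.0017]
blue at .075 [-0.1272 -0.0342] [-0.0262  0.0313]
white [-0.2488 -0.0485] [-0.0001  0.0404]
side yellow quad [[185, 128], [264, 190], [280, 185], [204, 127]]
boxes tops chute x,y [-0.1353 -0.0398] [-0.0159  0.0302] cen [-0.0756 -0.0048]
blue at .075 [-0.1296 -0.0386] [-0.0043  0.0291]
white [-0.252  -0.0849] [0.107  0.0435]
(-200, 40) [0.4938 0.2264] 0.5432221898185458
(-100, 40) [0.5154 0.1287] 0.5311904824053808
(25, 40) [0.5423 0.0067] 0.5423371229747852
```

Emit:
apply_moves:
  rows:
    - [[0,0,0],[0,0,-7],60]
    - [[0,0,0],[0,0,-7],60]
    - [[0,0,0],[0,0,-7],60]
    - [[0,0,0],[0,0,-7],60]
    - [[0,0,0],[0,0,-7],60]
    - [[0,0,0],[0,0,-7],60]
    - [[0,0,0],[0,0,-7],60]
    - [[0,0,0],[0,0,-7],60]
    - [[0,0,0],[0,0,-7],60]
    - [[0,0,0],[0,0,-7],60]
    - [[0,0,0],[0,0,-7],60]
    - [[0,0,0],[0,0,-7],60]

```text
t: 1.15
tool_pos: [0.176, -0.5209, 0.231]
tool_rot: [0.622, 0.783, 0.0, -0.0]
force: [0.7, 0.6, 0.5]
gripper_width: 0.0653
grip_force: 0.0
```

```bash
cat > s.py <<'E'
from workcell import env
from h import *
from scipy.spatial.transform import Rotation as Ro
np.set_printoptions(suppress=True,precision=4)
ch=np.load("ch.npz");R,t=ch["R"],ch["t"]
def st():
    o=env.get_obs();p=o["tool_pos"];M=Ro.from_quat(o["tool_rot"]).as_matrix()
    print("t",o["t"],"chute mm",((p[:2]-t)@R)*1e3,"z",p[2]*1e3,"w",o["gripper_width"],"F",o["force"])
    print("yaw tool x",np.degrees(np.arctan2(M[1,0],M[0,0])),"zaxis",M[:,2],"q",o["q"])
    return o
if __name__=="__main__": st()
E
python3 s.py
```

```text
t 1.15 chute mm [ 461.2703 -431.3675] z 231.01106058916832 w 0.06527595543149171 F [0.71   0.6473 0.5184]
yaw tool x 103.01423440876823 zaxis [-0.0001  0.0006 -1.    ] q [-1.3976  0.2588  0.0212  1.3337  0.     -0.0539]
```

Emit:
apply_moves:
  rows:
    - [[27,20,0],[0,0,0],60]
    - [[27,20,0],[0,0,0],60]
    - [[27,20,0],[0,0,0],60]
    - [[27,20,0],[0,0,0],60]
    - [[27,20,0],[0,0,0],60]
    - [[27,20,0],[0,0,0],60]
    - [[27,20,0],[0,0,0],60]
    - [[27,20,0],[0,0,0],60]
    - [[27,20,0],[0,0,0],60]
    - [[27,20,0],[0,0,0],60]
    - [[27,20,0],[0,0,0],60]
    - [[27,20,0],[0,0,0],60]

```text
t: 2.15
tool_pos: [0.3393, -0.1507, 0.2313]
tool_rot: [0.625, 0.781, -0.0, 0.0]
force: [1.1, -0.8, -0.2]
gripper_width: 0.0655
grip_force: 0.0
```

Emit:
apply_moves:
  rows:
    - [[27,20,0],[0,0,0.5],60]
    - [[27,20,0],[0,0,0],60]
    - [[27,20,0],[0,0,0],60]
    - [[27,20,0],[0,0,0],60]
    - [[27,20,0],[0,0,0],60]
    - [[27,20,0],[0,0,0],60]
    - [[27,20,0],[0,0,0],60]
    - [[27,20,0],[0,0,0],60]
    - [[27,20,0],[0,0,0],60]
    - [[27,20,0],[0,0,0],60]
    - [[27,20,0],[0,0,0],60]
    - [[0,0,0],[0,0,0],60]

```text
t: 3.15
tool_pos: [0.4929, 0.1887, 0.2303]
tool_rot: [0.627, 0.779, 0.0, -0.001]
force: [-1.6, -0.2, -0.9]
gripper_width: 0.0655
grip_force: 0.0
```

```bash
python3 s.py
```

```text
t 3.15 chute mm [-163.3928   30.9592] z 230.3085381596004 w 0.06553952329748429 F [-1.5809 -0.167  -0.8957]
yaw tool x 102.35121308454818 zaxis [-0.0004  0.0012 -1.    ] q [ 0.2058  0.2208 -0.0321  1.318   0.0012  1.5611]
```

Emit:
apply_moves:
  rows:
    - [[16,4,20],[0,0,0],60]
    - [[16,5,20],[0,0,0],60]
    - [[0,0,25],[0,0,0],60]
    - [[0,0,25],[0,0,0],60]
    - [[0,0,20],[0,0,0],60]
    - [[0,0,0],[0,0,0],60]
    - [[0,0,0],[0,0,0],60]

```text
t: 3.73
tool_pos: [0.4928, 0.2174, 0.1208]
tool_rot: [0.628, 0.778, -0.001, -0.001]
force: [0.1, -0.8, 0.8]
gripper_width: 0.0653
grip_force: 0.0
```

```bash
python3 s.py
python3 - <<'E'
from h import *
from workcell import env
a=env.grab_frame("wrist")["image"];b=env.grab_frame("top")["image"][100:290,60:330]
b=cv2.resize(b,None,fx=1,fy=1)
c=env.grab_frame("side")["image"][90:280,120:330]
cv2.imwrite("pics/w1.png",a[:,:,::-1])
cv2.imwrite("pics/ts1.png",cv2.resize(np.hstack([b,c]),None,fx=1.66,fy=1.66,interpolation=cv2.INTER_CUBIC)[:,:,::-1])
E
```

```text
t 3.7333 chute mm [-191.4409   37.0855] z 120.83747790057124 w 0.06534865237672897 F [ 0.125  -0.7662  0.8171]
yaw tool x 102.16305107459503 zaxis [-0.0022 -0.0006 -1.    ] q [ 0.2596  0.2971 -0.2141  1.0619 -0.      1.6181]
```

View pics/w1.png

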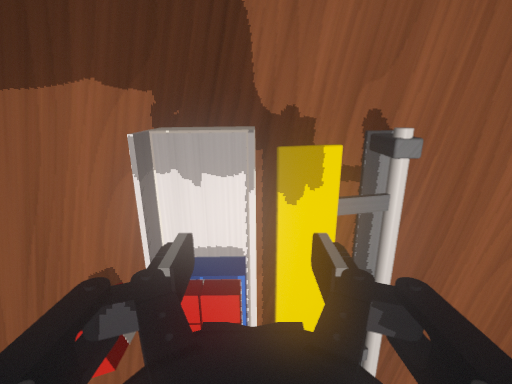

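View pics/ts1.png

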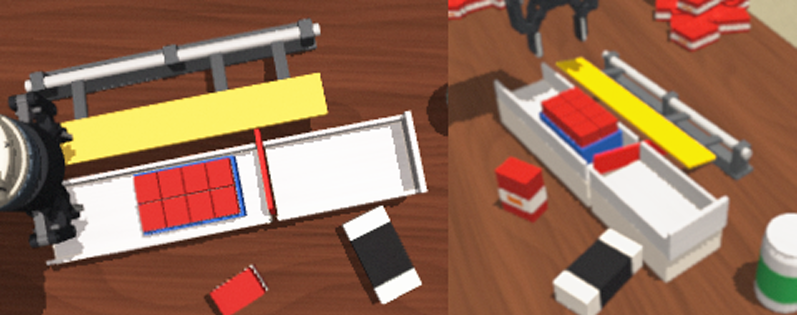

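The wrist view shows the left fingertip at about (180,240) over the channel. The right fingertip is at about (325,245) over the yellow paddle. The wall top between them is near column 250. The top and side crops show the gripper over the open end, behind the rack. I'll check the lateral position and yaw from here.

Run:
```python
from s import *
im=cv2.imread("pics/w1.png")[:,:,::-1];o=st();f=env.grab_frame("wrist")
M=np.eye(4);M[:3,:3]=Ro.from_quat(o["tool_rot"]).as_matrix();M[:3,3]=o["tool_pos"];f["world_from_camera"]=M@f["T_tool_cam"]
hsv=cv2.cvtColor(im,cv2.COLOR_RGB2HSV).astype(int)
Y=(hsv[...,0]>22)&(hsv[...,0]<35)&(hsv[...,1]>150)
for r in (160,190,215,230):
    c=np.where(Y[r,260:360])[0]+260
    z=[.074,.064]
    e=onz(f,[[c.min(),r],[c.max()+1,r]],z)
    g=np.where((hsv[r,:,1]<70)&(hsv[r,:,2]>60)&(np.arange(512)<270))[0]
    w=onz(f,[[g.min(),r],[g.max()+1,r]],.075)
    print(r,"paddle x,y",((e-t)@R*1e3).round(1).tolist(),"wall",g.min(),g.max(),((w-t)@R*1e3).round(1).tolist())
top=np.where(Y.any(1))[0].min();print("paddle end x",(onz(f,[[310,top]],.069)-t)@R*1e3)
tip=onz(f,[[180,240],[325,245]],.128);print("tips",(tip-t)@R*1e3)
```

```text
t 3.8833 chute mm [-191.4909   38.5364] z 122.81835415873351 w 0.06547842999962801 F [-0.8165 -0.321  -0.1157]
yaw tool x 102.15661091037649 zaxis [ 0.0022  0.0006 -1.    ] q [ 0.2596  0.2951 -0.2116  1.0618  0.      1.6182]
160 paddle x,y [[-230.8, 57.6], [-228.8, 107.0]] wall 131 254 [[-231.6, -45.1], [-231.1, 42.1]]
190 paddle x,y [[-208.7, 58.8], [-205.5, 106.7]] wall 135 255 [[-209.6, -45.1], [-209.1, 42.7]]
215 paddle x,y [[-189.2, 58.5], [-184.9, 106.9]] wall 138 255 [[-190.2, -45.3], [-189.7, 42.7]]
230 paddle x,y [[-176.9, 58.0], [-172.0, 107.2]] wall 140 255 [[-178.0, -45.4], [-177.5, 42.7]]
paddle end x [[-240.5897   81.4422]]
tips [[-195.946    -0.2461]
 [-192.3375   80.4112]]
```

Everything agrees to within 2 mm. I'm descending now.

Emit:
apply_moves:
  rows:
    - [[0,0,15],[0,0,0],60]
    - [[0,0,15],[0,0,0],60]
    - [[0,0,10],[0,0,0],60]
    - [[0,0,0],[0,0,0],60]
    - [[0,0,0],[0,0,0],60]
    - [[0,0,0],[0,0,0],60]

```text
t: 4.43
tool_pos: [0.4939, 0.2178, 0.0822]
tool_rot: [0.628, 0.778, 0.0, 0.0]
force: [0.4, -0.1, 0.3]
gripper_width: 0.0653
grip_force: 0.0
```

Emit:
apply_moves:
  rows:
    - [[0,0,6],[0,0,0],60]
    - [[0,0,6],[0,0,0],60]
    - [[0,0,0],[0,0,0],60]
    - [[0,0,0],[0,0,0],60]
    - [[0,0,0],[0,0,0],60]

```text
t: 4.85
tool_pos: [0.4934, 0.2177, 0.0693]
tool_rot: [0.628, 0.778, -0.0, -0.0]
force: [-0.2, 0.2, -0.2]
gripper_width: 0.0655
grip_force: 0.0
```

Emit:
apply_moves:
  rows:
    - [[0,0,6],[0,0,0],60]
    - [[0,0,6],[0,0,0],60]
    - [[0,0,0],[0,0,0],60]
    - [[0,0,0],[0,0,0],60]
    - [[0,0,0],[0,0,0],60]

```text
t: 5.27
tool_pos: [0.4934, 0.2177, 0.0574]
tool_rot: [0.628, 0.778, -0.0, -0.0]
force: [-1.6, -0.3, 4.7]
gripper_width: 0.0652
grip_force: 2.0
```

```bash
python3 s.py
```

```text
t 5.2667 chute mm [-191.6482   37.6967] z 57.375045930258196 w 0.06523943033995565 F [-1.6449 -0.2568  4.7068]
yaw tool x 102.17181139031966 zaxis [-0.0001  0.     -1.    ] q [ 0.2599  0.3511 -0.3139  0.9059  0.0001  1.6183]
```

Emit:
apply_moves:
  rows:
    - [[0,0,4],[0,0,0],60]
    - [[0,0,0],[0,0,0],60]
    - [[0,0,0],[0,0,0],60]
    - [[0,0,0],[0,0,0],60]

```text
t: 5.6
tool_pos: [0.4934, 0.2177, 0.0535]
tool_rot: [0.628, 0.778, 0.0, -0.0]
force: [-2.3, -1.1, 5.6]
gripper_width: 0.0653
grip_force: 2.4
```

Emit:
apply_moves:
  rows:
    - [[0,0,3],[0,0,0],60]
    - [[0,0,0],[0,0,0],60]
    - [[0,0,0],[0,0,0],60]
    - [[0,0,0],[0,0,0],60]

```text
t: 5.93
tool_pos: [0.4933, 0.2177, 0.0505]
tool_rot: [0.628, 0.778, -0.0, -0.0]
force: [-4.0, -0.5, 4.9]
gripper_width: 0.0654
grip_force: 2.6
```

Run:
```python
from s import *
st();b=env.grab_frame("top")["image"][140:260,60:330];c=env.grab_frame("side")["image"][120:240,130:330]
cv2.imwrite("pics/ts2.png",cv2.resize(np.hstack([b,c]),None,fx=1.7,fy=1.7,interpolation=cv2.INTER_CUBIC)[:,:,::-1])
```

```text
t 5.9333 chute mm [-191.6182   37.6254] z 50.488984300676265 w 0.06537343764190039 F [-4.0293 -0.4867  4.9019]
yaw tool x 102.16877264842458 zaxis [-0.0001  0.     -1.    ] q [ 0.2599  0.3579 -0.3238  0.8892  0.0001  1.6183]
```

View pics/ts2.png

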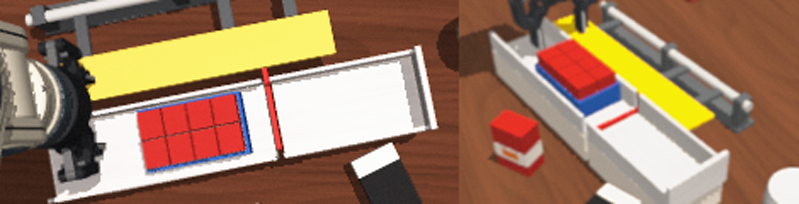

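The red blade is nearly down, with only a thin red line left in the slot at about (272,115). The rack hasn't moved. I'll press further, watching for the hard stop.

Emit:
apply_moves:
  rows:
    - [[0,0,3],[0,0,0],60]
    - [[0,0,0],[0,0,0],60]
    - [[0,0,0],[0,0,0],60]
    - [[0,0,0],[0,0,0],60]

```text
t: 6.37
tool_pos: [0.4932, 0.2176, 0.0475]
tool_rot: [0.628, 0.778, -0.0, -0.0]
force: [-4.2, -0.3, 5.4]
gripper_width: 0.0649
grip_force: 2.9
```

Emit:
apply_moves:
  rows:
    - [[0,0,2],[0,0,0],60]
    - [[0,0,0],[0,0,0],60]
    - [[0,0,0],[0,0,0],60]
    - [[0,0,0],[0,0,0],60]

```text
t: 6.7
tool_pos: [0.493, 0.2176, 0.0455]
tool_rot: [0.628, 0.778, -0.0, -0.0]
force: [-3.9, -1.1, 6.2]
gripper_width: 0.0653
grip_force: 3.1
```

Emit:
apply_moves:
  rows:
    - [[0,0,2],[0,0,0],60]
    - [[0,0,0],[0,0,0],60]
    - [[0,0,0],[0,0,0],60]
    - [[0,0,0],[0,0,0],60]

```text
t: 7.03
tool_pos: [0.4929, 0.2176, 0.0435]
tool_rot: [0.628, 0.778, -0.0, -0.0]
force: [-4.2, -0.3, 6.8]
gripper_width: 0.0652
grip_force: 3.3
```

Emit:
apply_moves:
  rows:
    - [[0,0,1.5],[0,0,0],60]
    - [[0,0,0],[0,0,0],60]
    - [[0,0,0],[0,0,0],60]
    - [[0,0,0],[0,0,0],60]

```text
t: 7.37
tool_pos: [0.4929, 0.2176, 0.042]
tool_rot: [0.628, 0.778, -0.0, -0.0]
force: [-3.3, -0.1, 6.8]
gripper_width: 0.0655
grip_force: 3.5
```

Run:
```python
from s import *
st();ft=env.grab_frame("top");fs=env.grab_frame("side")
for n,f,r in(("top",ft,(slice(165,245),slice(205,232))),("side",fs,(slice(170,205),slice(195,245)))):
    im=f["image"];h=cv2.cvtColor(im,cv2.COLOR_RGB2HSV).astype(int)
    m=((h[...,0]<8)|(h[...,0]>172))&(h[...,1]>130)&(h[...,2]>60);k=np.zeros_like(m);k[r]=1;m&=k
    print(n,"red px",m.sum())
    Y=big((h[...,0]>22)&(h[...,0]<35)&(h[...,1]>150)&(np.arange(384)[:,None]<230)&(np.arange(512)<330))
    print(n,"yellow",cv2.approxPolyDP(Y,3,True)[:,0].tolist())
# z of the paddle's +x end corners in side view: project chute points
def proj(f,p):
    T=np.linalg.inv(f["world_from_camera"]);c=T[:3,:3]@p+T[:3,3];u=c[:2]/c[2];u=u*(1+f["k1"]*(u@u));return u*[f["fx"],f["fy"]]+[f["cx"],f["cy"]]
for g in(0,.15,.21,.24,.27):
    P=[]
    for y in(56,105):
        a=.21-g;dy=160-y;s=8 # top offset above hinge 8mm at level
        P.append(np.r_[R@[.08,(160-dy*np.cos(a)-s*np.sin(a)*0)/1e3]+t,.045+(dy*np.sin(a)+s*np.cos(a))/1e3])
    print(g,[proj(fs,p).round(1).tolist() for p in P])
b=ft["image"][150:260,180:340];c=fs["image"][130:240,150:310]
cv2.imwrite("pics/ts3.png",cv2.resize(np.hstack([b,c]),None,fx=2.5,fy=2.5,interpolation=cv2.INTER_CUBIC)[:,:,::-1])
```

```text
t 7.3667 chute mm [-191.61     37.2027] z 41.9644521906201 w 0.06549568637683037 F [-3.3285 -0.1455  6.7964]
yaw tool x 102.17107440234 zaxis [-0.0008 -0.0002 -1.    ] q [ 0.2599  0.3664 -0.336   0.8692  0.      1.6183]
top red px 191
top yellow [[107, 175], [115, 184]]
side red px 110
side yellow [[189, 135], [265, 196], [279, 190], [208, 136], [202, 143], [197, 131]]
0 [[265.2, 189.2], [281.6, 183.7]]
0.15 [[264.2, 195.0], [280.9, 186.7]]
0.21 [[264.1, 197.2], [280.8, 187.8]]
0.24 [[264.0, 198.2], [280.8, 188.4]]
0.27 [[264.0, 199.3], [280.7, 188.9]]
```

View pics/ts3.png

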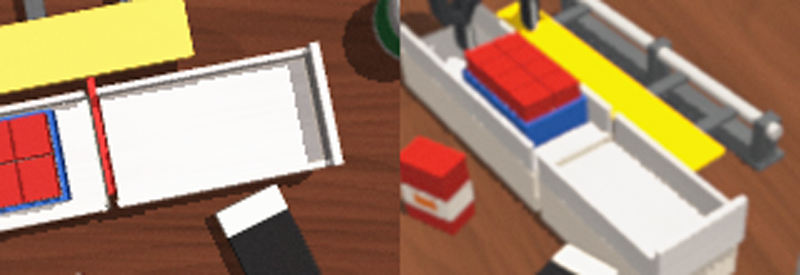

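The side view no longer shows the blade above the floor. I'll find the hard stop in small steps.

Emit:
apply_moves:
  rows:
    - [[0,0,1],[0,0,0],60]
    - [[0,0,0],[0,0,0],60]
    - [[0,0,0],[0,0,0],60]

```text
t: 7.72
tool_pos: [0.493, 0.2176, 0.0415]
tool_rot: [0.628, 0.778, -0.0, -0.0]
force: [-7.5, -1.4, 12.1]
gripper_width: 0.0652
grip_force: 6.1
```

Emit:
apply_moves:
  rows:
    - [[0,0,1],[0,0,0],60]
    - [[0,0,0],[0,0,0],60]
    - [[0,0,0],[0,0,0],60]

```text
t: 7.97
tool_pos: [0.493, 0.2176, 0.0412]
tool_rot: [0.628, 0.778, 0.0, 0.0]
force: [-9.2, -2.8, 19.3]
gripper_width: 0.0653
grip_force: 9.9
```

Emit:
apply_moves:
  rows:
    - [[0,0,1],[0,0,0],60]
    - [[0,0,0],[0,0,0],60]
    - [[0,0,0],[0,0,0],60]

```text
t: 8.22
tool_pos: [0.4931, 0.2176, 0.0408]
tool_rot: [0.628, 0.778, 0.0, 0.0]
force: [-12.8, -3.4, 27.3]
gripper_width: 0.0654
grip_force: 13.7
```

The stiff stop is at TCP z ≈ 42, which is gate 0.27. I'll back off to about 44 (gate ≈ 0.245) and approach the rack.

Emit:
apply_moves:
  rows:
    - [[0,0,-2.5],[0,0,0],60]
    - [[0,0,-2],[0,0,0],60]
    - [[-10,0,0],[0,0,0],60]
    - [[-10,0,0],[0,0,0],60]
    - [[-8,0,0],[0,0,0],60]
    - [[-4,0,0],[0,0,0],60]
    - [[0,0,0],[0,0,0],60]
    - [[0,0,0],[0,0,0],60]

```text
t: 8.88
tool_pos: [0.5011, 0.1863, 0.0439]
tool_rot: [0.628, 0.778, 0.001, 0.001]
force: [-0.4, -0.1, 5.6]
gripper_width: 0.0654
grip_force: 3.1
```

```bash
python3 s.py
```

```text
t 8.8833 chute mm [-159.2701   38.5093] z 43.94903326081119 w 0.0653958755723085 F [-0.4492 -0.1188  5.6446]
yaw tool x 102.13727109741046 zaxis [ 0.002   0.0004 -1.    ] q [ 0.1989  0.3567 -0.3458  0.8663 -0.      1.5579]
```

Emit:
apply_moves:
  rows:
    - [[-4,0,0],[0,0,0],60]
    - [[-4,0,0],[0,0,0],60]
    - [[-4,0,0],[0,0,0],60]
    - [[-4,0,0],[0,0,0],60]
    - [[-4,0,0],[0,0,0],60]
    - [[-5,0,0],[0,0,0],60]
    - [[-5,0,0],[0,0,0],60]
    - [[-5,0,0],[0,0,0],60]
    - [[-3,0,0],[0,0,0],60]
    - [[0,0,0],[0,0,0],60]

```text
t: 9.72
tool_pos: [0.5089, 0.1497, 0.0439]
tool_rot: [0.628, 0.778, 0.001, 0.0]
force: [-0.3, 2.3, 6.1]
gripper_width: 0.0652
grip_force: 3.1
```

```bash
cat > look.py <<'E'
from s import *
import sys
st();f=env.grab_frame("top");im=f["image"];h=cv2.cvtColor(im,cv2.COLOR_RGB2HSV).astype(int)
m=(h[...,0]>100)&(h[...,0]<130)&(h[...,1]>150)&(h[...,2]>50);m[:150]=0;m[270:]=0;m[:,:70]=0;m[:,320:]=0
P=(onz(f,big(m)[:,0],.075)-t)@R*1e3;print("blue",P.min(0),P.max(0),"-> rack x",P[:,0].max()-56+2)
c=env.grab_frame("side")["image"][110:260,130:310]
if len(sys.argv)>1: cv2.imwrite(sys.argv[1],cv2.resize(np.hstack([im[110:260,60:330],c]),None,fx=1.75,fy=1.75,interpolation=cv2.INTER_CUBIC)[:,:,::-1])
E
python3 look.py pics/l1.png
```

```text
t 9.7167 chute mm [-121.9173   38.25  ] z 43.919667732152234 w 0.065246572737103 F [-0.2675  2.2886  6.1491]
yaw tool x 102.18507022666117 zaxis [ 0.0016  0.0019 -1.    ] q [ 0.127   0.3507 -0.3556  0.8626  0.0017  1.4851]
blue [-63.8455 -36.7299] [ 0.9233 27.1173] -> rack x -53.07671551464702
```

View pics/l1.png

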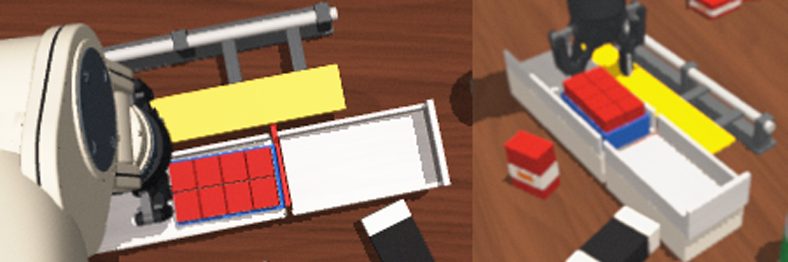

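The finger is pushing the rear of the rack, and its front edge is just at the gate slot (rack x ≈ -55). It sits straight and flat, so I'll keep pushing.

Emit:
apply_moves:
  rows:
    - [[-5,0,0],[0,0,0],60]
    - [[-6,0,0],[0,0,0],60]
    - [[-6,0,0],[0,0,0],60]
    - [[-6,0,0],[0,0,0],60]
    - [[-6,0,0],[0,0,0],60]
    - [[-6,0,0],[0,0,0],60]
    - [[-6,0,0],[0,0,0],60]
    - [[-6,0,0],[0,0,0],60]
    - [[-6,0,0],[0,0,0],60]
    - [[-6,0,0],[0,0,0],60]
    - [[-6,0,0],[0,0,0],60]
    - [[-5,0,0],[0,0,0],60]

```text
t: 10.82
tool_pos: [0.5235, 0.0817, 0.0439]
tool_rot: [0.628, 0.778, 0.002, -0.0]
force: [-1.4, 8.1, 7.4]
gripper_width: 0.065
grip_force: 4.6
```

```bash
python3 look.py
```

```text
t 10.8167 chute mm [-52.3748  37.841 ] z 43.917232216531744 w 0.06495470632356926 F [-1.3658  8.05    7.4226]
yaw tool x 102.22313044231555 zaxis [ 0.0015  0.0027 -1.    ] q [-0.0051  0.3499 -0.3569  0.8625  0.0027  1.3524]
blue [-40.4966 -38.5432] [ 27.3653 -32.96  ] -> rack x -26.634737975558174
```

```bash
python3 look.py pics/l2.png
```

```text
t 10.9167 chute mm [-51.6522  37.8335] z 43.878192990158546 w 0.06528468797807366 F [-1.321   2.8666  5.0939]
yaw tool x 102.17400984432992 zaxis [ 0.0016  0.0014 -1.    ] q [-0.0057  0.35   -0.3568  0.8624  0.0014  1.3526]
blue [-40.4966 -37.6342] [ 15.1668 -32.96  ] -> rack x -38.83316100617256
```

View pics/l2.png

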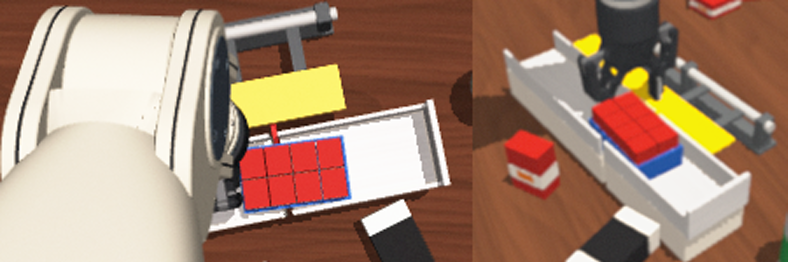

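The rack straddles the slot with its front edge at about crop (347,165). It's straight and flat, and the force is back to 3 N. Continuing to the end position.

Emit:
apply_moves:
  rows:
    - [[-6,0,0],[0,0,0],60]
    - [[-6,0,0],[0,0,0],60]
    - [[-6,0,0],[0,0,0],60]
    - [[-6,0,0],[0,0,0],60]
    - [[-6,0,0],[0,0,0],60]
    - [[-6,0,0],[0,0,0],60]
    - [[-6,0,0],[0,0,0],60]
    - [[-6,0,0],[0,0,0],60]
    - [[-6,0,0],[0,0,0],60]
    - [[-6,0,0],[0,0,0],60]
    - [[-6,0,0],[0,0,0],60]
    - [[-6,0,0],[0,0,0],60]

```text
t: 12.02
tool_pos: [0.5385, 0.0115, 0.0439]
tool_rot: [0.628, 0.778, 0.001, -0.0]
force: [-2.2, 8.0, 7.8]
gripper_width: 0.0652
grip_force: 4.7
```

Emit:
apply_moves:
  rows:
    - [[-4,0,0],[0,0,0],60]
    - [[0,0,0],[0,0,0],60]
    - [[0,0,0],[0,0,0],60]
    - [[0,0,0],[0,0,0],60]

```text
t: 12.35
tool_pos: [0.5395, 0.0068, 0.0438]
tool_rot: [0.628, 0.778, 0.001, 0.0]
force: [-0.6, 2.9, 6.6]
gripper_width: 0.0652
grip_force: 3.0
```

```bash
python3 look.py pics/l3.png
```

```text
t 12.35 chute mm [24.2523 37.3402] z 43.80481105846749 w 0.06523151853962045 F [-0.6192  2.8515  6.5996]
yaw tool x 102.18407854489601 zaxis [ 0.0014  0.0008 -1.    ] q [-0.1435  0.3644 -0.3337  0.8715  0.001   1.2147]
blue [130.7378 -40.086 ] [143.4065 -37.9971] -> rack x 89.4065292249613
```

View pics/l3.png

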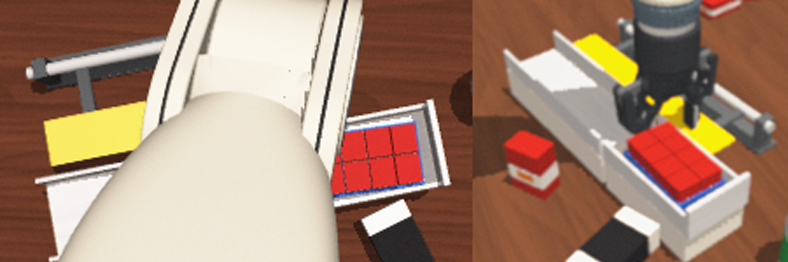

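The rack is past the gate (x ≈ 90), flat, with a gap left to the end plate. Back off 4 mm, then lift straight up.

Emit:
apply_moves:
  rows:
    - [[2,0,0],[0,0,0],60]
    - [[2,0,0],[0,0,0],60]
    - [[0,0,0],[0,0,0],60]
    - [[0,0,-4],[0,0,0],60]
    - [[0,0,-6],[0,0,0],60]
    - [[0,0,-8],[0,0,0],60]
    - [[0,0,-8],[0,0,0],60]
    - [[0,0,-12],[0,0,0],60]
    - [[0,0,-25],[0,0,0],60]
    - [[0,0,-30],[0,0,0],60]
    - [[0,0,-30],[0,0,0],60]
    - [[0,0,-30],[0,0,0],60]

```text
t: 13.45
tool_pos: [0.537, 0.0107, 0.1979]
tool_rot: [0.628, 0.778, -0.0, -0.001]
force: [0.2, 0.2, -0.8]
gripper_width: 0.0656
grip_force: 0.0
```

Emit:
apply_moves:
  rows:
    - [[30,0,-10],[0,0,0],60]
    - [[30,0,0],[0,0,0],60]
    - [[30,0,0],[0,0,0],60]
    - [[30,0,0],[0,0,0],60]
    - [[30,0,0],[0,0,0],60]
    - [[30,0,0],[0,0,0],60]
    - [[30,0,0],[0,0,0],60]
    - [[30,0,0],[0,0,0],60]
    - [[0,0,0],[0,0,0],60]
    - [[0,0,0],[0,0,0],60]

```text
t: 14.28
tool_pos: [0.4863, 0.2462, 0.2064]
tool_rot: [0.627, 0.779, -0.001, -0.0]
force: [-0.9, -0.8, -1.1]
gripper_width: 0.0655
grip_force: 0.0
```

```bash
python3 look.py pics/l4.png
```

```text
t 14.2833 chute mm [-220.9463   36.9518] z 206.35295325382944 w 0.06548942271098501 F [-0.945  -0.8357 -1.118 ]
yaw tool x 102.33866347964016 zaxis [-0.0013 -0.0005 -1.    ] q [ 0.3146  0.2594 -0.041   1.2717 -0.0001  1.6701]
blue [ 36.1112 -11.2892] [39.8537 28.2881] -> rack x -14.1463185009424
```

View pics/l4.png

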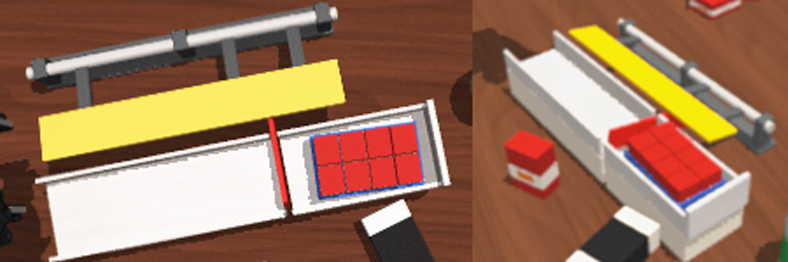

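The gate is up and shut, with red visible at about crop (280,165). The rack's blue rear edge is at chute x ≈ 36 mm, so its centre is about 91 mm. It sits flat, the bystanders are untouched and the robot is clear.

```bash
python3 -c "from workcell import env;print(env.finish_job())"
```

```text
the job is handed in; nothing more can be done
None
```

The job is handed in at about 14 s; no verdict came back, but the last pictures show the rack flat about 91 mm past the gate, the gate sprung up shut behind it, and the robot clear.

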